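# Pre-use trip test of the bench power console

## Task

Do the safety check that comes before using a power tool at this bench: on the grey power console press the yellow test button with the fingertips until the blue reset button jumps out, then push the blue button back in until it latches and stays in by itself with the finger off it. Only then switch on the socket with the green rocker by pressing down the raised half of that rocker until it snaps over. Leave the red rocker off, grip and lift nothing, and do not disturb the sander and the carton beside the console.

Things in the scene. Friction and masses are not known exactly. Their poses are not given: they have to be found in the camera images.
- power_console: grey power console fixed to the bench (z = 0), 150 deep (its x, away from the robot) x 250 wide (y, to the left); origin at the centre of its underside. The deck slopes 8 degrees: 64 mm high at the near edge, 75 centre, 86 far edge. White plate left with yellow and blue button; right of it a green and a red rocker, in either order. Blue-lidded sockets on the near face, conduit behind
- test_top (a point): centre of the top of the yellow test button: round, 18 mm across, 10 mm above the deck, on the deck's middle line 93 mm left of the console's centre. The point's z points out of the deck, 8 degrees from vertical. Pressed against z it gives 5 mm at most; from about 2.5 mm it trips the blue button. Takes 2 to 4 N, returns when let go
- test_button (a joint): travel of the yellow test button in m: 0 out, 0.005 fully down
- reset_top (a point): centre of the top of the blue reset button (moves with it): round, 24 mm across, 53 mm right of the yellow one. Latched, its top is 9 mm above the deck; tripped, it is 7.5 mm farther out and shows a red band. To latch, push it against the point's z to its stop, 2 mm past its latched place, with the test button let go; 2 to 4 N; let go, it rises to the latched place
- reset_button (a joint): position of the blue reset button in m: about 0 latched in, 0.0075 tripped (out), -0.002 pressed against its stop
- green_far_half (a point): point on the face of the green rocker's far half, 17 mm from the pivot, on its centre line. Rocker 47 mm long (near to far), 26 wide, in a black frame, pivot on the deck's middle line. Off: near half flush, 5 mm above the deck, far half raised, its end 12 mm above. Pressing this point 5 mm down snaps it on to stay; up to 6 N. Rocker middles lie 26 and 82 mm right of the console's centre
- green_rocker (a joint): angle of the green rocker in rad: 0 off (far half raised), 0.30 on (far half flush, near half raised)
- red_far_half (a point): the same point on the red rocker, equal in size and make; it starts off and stays off
- red_rocker (a joint): angle of the red rocker in rad: 0 off, 0.30 on
- sander: loose green palm sander, 149 x 113 x 138 high, standing right of the console; origin at the centre of its underside; graspable, but to be left alone
- carton: loose small cardboard carton with a blue label, 90 x 55 x 42 high, left of the console; origin at the centre of its underside; graspable, but to be left alone

How it is judged:
By the outcome, as a careful person would: the job done as asked, in the order asked, and still so for the second after the job is handed in, with the robot touching nothing.
It also fails if it takes over 42 s, if anything falls off the work surface, if the arm or the gripper's body presses on something with over 40 N, if the wrist force passes 120 N, or if a joint passes its speed limit or range.

## Robot

A 6-joint arm with a two-finger parallel gripper is mounted at the origin on a cart in front of the work surface, level with it; the furniture and walls round the work are solid. World frame = base frame: x ahead of the robot, y to its left, z up, the work surface at z = 0. Lengths are in mm, angles in degrees, forces in N, time in s.
With the tool pointing down it reaches from about 300 to 850 mm from the base axis. Payload 4.2 kg.
Tool frame: the origin (TCP) lies midway between the tips of the shut fingers; the grasp point (between the pads) lies 19 mm behind it; z points along the fingers, y is the line along which they close (so a half turn about z gives the same grasp; the last joint's range is limited). The gripper opens to 91 mm and grips with 3 to 60 N. Pads are 32 mm wide; open, the fingers measure 118 mm over their backs; the gripper's body (76 mm by 178 mm) begins 60 mm behind the grasp point.
Start: joints at [75.057, 18.312, 89.639, -0, 72.044, -1.146], TCP at [137.127, 558.426, 213.976] pointing down, gripper open.
Joint ranges: [-177.97, 177.97], [-48.28, 115.42], [12.27, 149.76], [-77.06, 257.06], [2.81, 150.46], [-146.56, 146.56]. Speed limits (degrees/s): [147.25, 147.25, 180, 180, 180, 180].

## Interface

Orientations are given as [roll, pitch, yaw] about the fixed x, y, z axes, in that order (R = Rz(yaw) Ry(pitch) Rx(roll)).
In Python, from workcell import env gives the robot as it stands.
- The arm moves only by the tool jog_arm, never from a script. Its argument "steps" is one flat list of numbers, 5 for each row, row after row: the closure, from 0 (fully open) to 1 (shut), then the shift along the tool's x, y, z in cm, then the turn about the tool's z in degrees. A call has 1 to 20 rows; each row is the pose to reach, as a shift and turn from the pose commanded when the call began, along the tool's axes at that moment; what a row does not reach only later rows make up. A row lasts 1/10 s, in which the tool goes at most 50 mm and 8.59 degrees, less where a joint would pass 70% of its speed; a pose out of reach is approached as far as the arm can. A call with a gripper value outside its range is refused whole. The fingers move at their own pace and stop on an object; "force" is the grip in N (left out, the last holds). Time passes only in rows, so rows that repeat a pose let the fingers close. It gives the time, the measured TCP pose, the force and the opening at its end, in the units of the state.
- env.state(): the state, without advancing time (a new reading comes with each control period).
- env.grab_frame(name): name is "scene" or "top" or "wrist"; returns the picture (420x560x3 uint8, red, green, blue); there is no depth.
- env.camera_params(name): a dict with "fx", "fy", "cx", "cy" (pixels), "R" (3x3) and "t" (3): a world point X has camera coordinates R X + t. Camera axes: x right, y down, z forward; pixel columns grow to the right and rows downward; lengths in mm; the calibration is good to about 2 mm. The wrist camera is an equidistant fisheye: a pixel r from the principal point sees the ray r / f radians off the axis. A picture is of the moment at which its call begins: read the wrist's pose just before it. camera_params takes no time and is no camera call; for the wrist camera it gives the pose at the moment of the call.
- env.job_done(): hands the job in, once; it reports no verdict.
The state is a dict: "time_s": time; "qpos": joint angles; "qvel": joint speeds; "effort": joint torques, N m; "ee_pos": TCP position; "ee_rot": TCP orientation; "force": force on the tool from outside, world axes, zero at the start; "torque": the same for the moment, N m; "gripper_width": finger opening in mm.
Only numpy, scipy, OpenCV 4.12 (cv2) and the standard library are available. Lean on these libraries where they do the work, as an engineer would, in place of code of your own. Each camera call takes 0.05 s, during which the arm holds its last target. There are 200 camera calls.

## Working session

There is one attempt and no reset: what is moved stays moved. The work goes in short steps, Python scripts to look and compute and a tool call to move; the robot and the scene stay as the last step left them, time stands still between calls to the robot, and variables do not carry over. Pictures are saved under pics/ and viewed, on a budget of 10 in all, crops included, one or two more only if the job needs it, and the job is handed in when it is done.

Besides the shell and the picture viewer there is one more tool, called after "Request:" as name(argument=value, ...) on one line, values as JSON. jog_arm: Moves the arm, as the interface text tells. Its arguments: {"type":"object","properties":{"steps":{"type":"array","items":{"type":"number"}},"force":{"type":"number"}},"required":["steps"]}

```bash
ls; mkdir -p pics; python3 - <<'E'
from workcell import env
import cv2,numpy as np
s=env.state();print(s)
a=env.grab_frame("top");b=env.grab_frame("scene")
np.save('top.npy',a);np.save('scene.npy',b)
for n in("top","scene"):
    print(n,env.camera_params(n))
cv2.imwrite('pics/1.png',a[:,:,::-1]);cv2.imwrite('pics/2.png',b[:,:,::-1])
E
```

```text
pics
{'time_s': 0.0, 'qpos': array([ 7.50586422e+01,  1.83506779e+01,  8.97071496e+01, -4.54196117e-04,
        7.20440272e+01, -1.14391078e+00]), 'qvel': array([-0.08447064, -0.10558974, -0.00895002, -0.04533651, -0.04411394,
        0.0287823 ]), 'effort': array([ 6.91601745e-04, -4.12472177e+01, -2.31967521e+01,  7.29077635e-02,
        4.57148720e-02, -1.41799742e-04]), 'ee_pos': array([136.98119379, 557.9149032 , 213.1249058 ]), 'ee_rot': array([-1.79898157e+02, -1.60165694e-03,  1.66202692e+02]), 'force': array([ 0.51139009, -0.04786545,  0.22173786]), 'torque': array([ 0.01258897,  0.03463677, -0.05151492]), 'gripper_width': 91.23471504375848}
top {'fx': 455.8283139190138, 'fy': 455.8283139190138, 'cx': 274.7605046627503, 'cy': 220.15083287771387, 'R': array([[-0.11941944, -0.99284244,  0.00170012],
       [-0.97284492,  0.11667183, -0.19990109],
       [ 0.19827193, -0.02552603, -0.97981461]]), 't': array([ 98.57481633, 589.94337742, 851.76908588])}
scene {'fx': 380.217522583596, 'fy': 380.217522583596, 'cx': 274.1283119703197, 'cy': 209.49864266391634, 'R': array([[ 5.45506399e-01, -8.38106587e-01, -3.41402700e-04],
       [-3.39972725e-01, -2.20908911e-01, -9.14121326e-01],
       [ 7.66055686e-01,  4.98775101e-01, -4.05440605e-01]]), 't': array([-270.26824451,  295.49641337,  423.13414564])}
```

View pics/1.png

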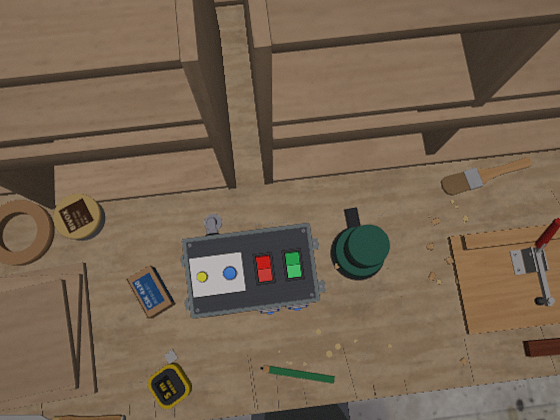

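View pics/2.png

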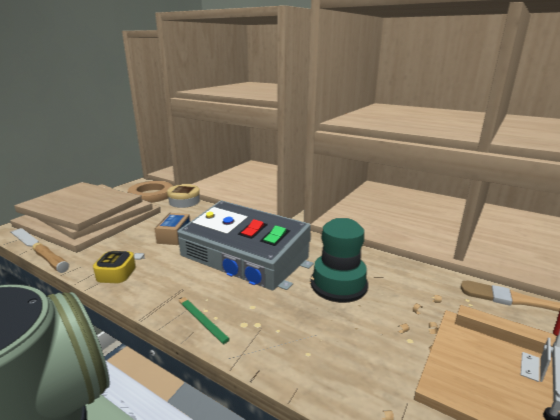

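The top view shows yellow at (202,277), blue at (230,273), red at (264,268) and green at (293,265), so green is the outer rocker. The carton is at (150,291) and the sander at (360,250). The scene view agrees on the order.

```bash
cat > h.py <<'E'
import cv2,numpy as np
from workcell import env
def ray(P,uv):
    d=np.array([(uv[0]-P['cx'])/P['fx'],(uv[1]-P['cy'])/P['fy'],1.])
    return -P['R'].T@P['t'],P['R'].T@d
def onz(P,uv,z):
    o,d=ray(P,uv);return o+d*(z-o[2])/d[2]
def tri(a,b):
    A=np.stack([a[1],-b[1]],1);k=np.linalg.lstsq(A,b[0]-a[0],rcond=None)[0]
    p,q=a[0]+a[1]*k[0],b[0]+b[1]*k[1];return (p+q)/2,np.linalg.norm(p-q)
HUE=dict(yellow=(22,35),blue=(100,120),red=(0,6),green=(50,75))
def blob(im,col,near,r=16):
    h=cv2.cvtColor(im,cv2.COLOR_RGB2HSV);lo,hi=HUE[col]
    m=((h[...,0]>=lo)&(h[...,0]<=hi)&(h[...,1]>110)&(h[...,2]>60)).astype(np.uint8)
    w=np.zeros_like(m);cv2.circle(w,near,r,1,-1);m*=w
    n,l,st,c=cv2.connectedComponentsWithStats(m)
    i=1+np.argmax(st[1:,4]);return c[i],st[i]
E
python3 - <<'E'
from h import *
T,S=env.camera_params('top'),env.camera_params('scene');a,b=np.load('top.npy'),np.load('scene.npy')
N=dict(yellow=((202,277),(210,215),84),blue=((230,273),(228,220),83),red=((264,268),(253,228),82),green=((293,265),(275,235),82))
P={}
for k,(u,v,z) in N.items():
    c,s=blob(a,k,u,20);d,s2=blob(b,k,v,20)
    P[k]=onz(T,c,z);p,e=tri(ray(T,c),ray(S,d))
    print(k,c.round(1),s,d.round(1),s2,P[k].round(1),'tri',p.round(1),round(e,1))
v=P['green']-P['yellow'];print(np.linalg.norm(v[:2]),'exp 175',np.linalg.norm((P['blue']-P['yellow'])[:2]),'53; yaw',np.degrees(np.arctan2(v[0],-v[1])))
# white plate / corners: deck corners by hand
for uv,z in(((184,240),86),((309,225),86),((318,297),64),((190,315),64)): print(uv,onz(T,uv,z).round(1))
E
```

```text
yellow [201.6 276.3] [197 272  10  10  77] [209.5 214.4] [206 212   8   6  34] [501.1 178.9  84. ] tri [501.5 179.1  81.4] 0.3
blue [229.5 272.5] [224 267  12  12 121] [227.6 219.5] [223 217  10   6  51] [502.  125.8  83. ] tri [501.9 126.1  82. ] 0.6
red [263.9 268.2] [256 255  17  27 355] [252.5 227.6] [241 220  23  16 199] [502.5  59.9  82. ] tri [502.8  59.8  79.8] 0.4
green [293.  264.4] [285 252  17  26 352] [274.6 234.2] [263 225  23  19 235] [503.2   3.8  82. ] tri [503.3   3.8  79.9] 0.1
175.05999723633033 exp 175 53.08562203316302 53; yaw 0.6729209092211555
(184, 240) [574.2 206.1  86. ]
(309, 225) [574.7 -36.5  86. ]
(318, 297) [436.9 -36.9  64. ]
(190, 315) [432.5 210.2  64. ]
```

Request:
jog_arm(steps=[1,-43.8,-28.3,0,-14.5,1,-43.8,-28.3,0,-14.5,1,-43.8,-28.3,0,-14.5,1,-43.8,-28.3,0,-14.5,1,-43.8,-28.3,0,-14.5,1,-43.8,-28.3,0,-14.5,1,-43.8,-28.3,0,-14.5,1,-43.8,-28.3,0,-14.5,1,-43.8,-28.3,0,-14.5,1,-43.8,-28.3,0,-14.5,1,-43.8,-28.3,0,-14.5,1,-43.8,-28.3,0,-14.5,1,-43.8,-28.3,9.4,-14.5,1,-43.8,-28.3,9.4,-14.5,1,-43.8,-28.3,9.4,-14.5,1,-43.8,-28.3,9.4,-14.5], force=20)

```text
time_s: 1.7
ee_pos: [494.6, 179.9, 120.3]
ee_rot: [180.0, -0.1, -179.2]
force: [0.2, 0.5, 0.6]
gripper_width: 0.8
```

```bash
python3 - <<'E'
from h import *
a=env.grab_frame("wrist");b=env.grab_frame("scene")
c=cv2.resize(b[150:330,140:340],None,fx=2,fy=2,interpolation=cv2.INTER_CUBIC)
c=cv2.copyMakeBorder(c,0,60,0,0,cv2.BORDER_CONSTANT)[:420]
cv2.imwrite('pics/3.png',np.hstack([cv2.resize(a,(400,300)),c[:300]])[:,:,::-1])
E
```

```text
(no output)
```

View pics/3.png

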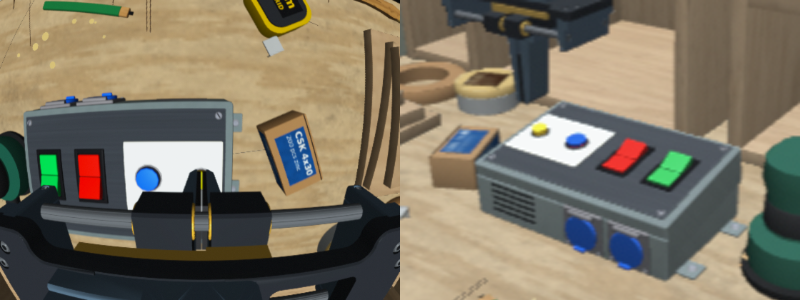

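The wrist and scene crops show the shut fingertips above the yellow button, with the blue button latched and both rockers off. I'll press gently.

Request:
jog_arm(steps=[1,0,0,3.0,0,1,0,0,3.3,0,1,0,0,3.5,0,1,0,0,3.6,0,1,0,0,3.7,0,1,0,0,3.7,0,1,0,0,3.7,0])

```text
time_s: 2.5
ee_pos: [495.9, 179.5, 83.7]
ee_rot: [179.9, 0.1, -179.3]
force: [1.4, 1.2, 1.9]
gripper_width: 0.4
```

```bash
cat > look.py <<'E'
import sys
from h import *
n=sys.argv[1];b=env.grab_frame("scene");np.save('s%s.npy'%n,b)
cv2.imwrite('pics/%s.png'%n,cv2.resize(b[180:280,170:320],None,fx=4,fy=4,interpolation=cv2.INTER_CUBIC)[:,:,::-1])
s=env.state();print(s['ee_pos'].round(1),s['force'].round(1))
for im,k,p in((b,'blue',(228,218)),(env.grab_frame('top'),'blue',(230,272))):
    try: c,st=blob(im,k,p,14);print(k,c.round(1),st)
    except Exception as e: print(e)
E
python3 look.py 4
```

```text
[495.9 179.5  83.6] [1.  0.5 2.5]
blue [227.2 216.6] [223 214  10   6  47]
attempt to get argmax of an empty sequence
```

View pics/4.png

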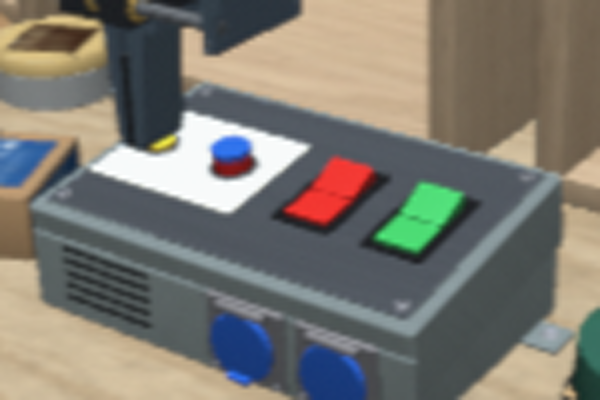

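The blue button at (232,150) in the crop now stands out with its red band showing, so it has tripped. Next I lift and go to blue.

Request:
jog_arm(steps=[1,0,0,-3,0,1,0,0,-3,0,1,0,-5.3,-3,0,1,0,-5.3,-3,0,1,0,-5.3,-1.5,0,1,0,-5.3,-0.9,0,1,0,-5.3,-0.5,0,1,0,-5.3,-0.2,0,1,0,-5.3,0,0,1,0,-5.3,0.1,0,1,0,-5.3,0.1,0,1,0,-5.3,0.1,0])

```text
time_s: 3.8
ee_pos: [496.1, 126.2, 83.2]
ee_rot: [-180.0, 0.1, -179.3]
force: [-1.4, -2.8, 9.0]
gripper_width: 0.6
```

Request:
jog_arm(steps=[1,0,0,-3,0,1,0,0,-4,0,1,0,0,-4,0])

```text
time_s: 4.1
ee_pos: [496.7, 126.8, 123.2]
ee_rot: [179.9, 0.2, -179.3]
force: [-0.0, 0.2, 0.7]
gripper_width: 0.5
```

```bash
python3 look.py 5
```

```text
[495.8 126.5 122. ] [-0.   0.1 -0.6]
blue [227.6 219.5] [223 217  10   6  51]
attempt to get argmax of an empty sequence
```

View pics/5.png

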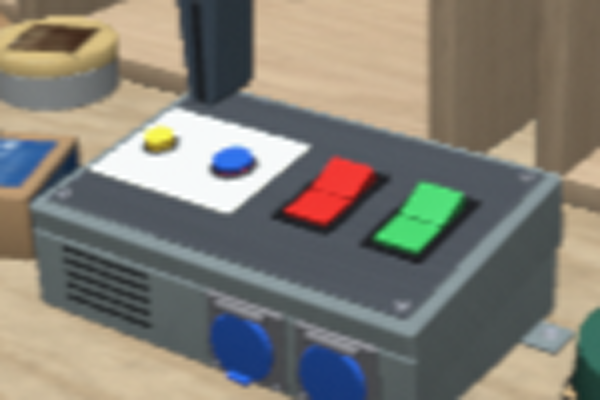

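The blue button's centroid is back at its starting place (227.6, 219.5) with the finger off, so it has latched. The yellow button is out as well. Now the green rocker's far half.

Request:
jog_arm(steps=[1,-1.5,-12.25,0,0,1,-1.5,-12.25,0,0,1,-1.5,-12.25,0,0,1,-1.5,-12.25,0,0,1,-1.5,-12.25,2.6,0,1,-1.5,-12.25,3.0,0,1,-1.5,-12.25,3.3,0,1,-1.5,-12.25,3.5,0,1,-1.5,-12.25,3.7,0,1,-1.5,-12.25,3.8,0,1,-1.5,-12.25,3.9,0,1,-1.5,-12.25,3.9,0])

```text
time_s: 5.4
ee_pos: [512.3, 3.9, 83.0]
ee_rot: [180.0, 0.0, -179.3]
force: [0.9, 0.2, -0.9]
gripper_width: 0.7
```

```bash
python3 look.py 6
```

```text
[512.3   3.9  83. ] [ 0.2  0.4 -0.8]
blue [227.6 219.5] [223 217  10   6  51]
blue [229.5 272.5] [224 267  12  12 121]
```

View pics/6.png

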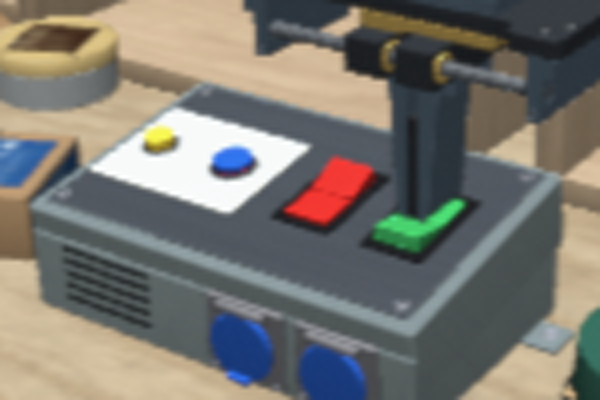

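The green near half at (400,232) is now raised and the contact force is about 0, so it seems to have snapped over. I'll lift clear and check.

Request:
jog_arm(steps=[1,0,0,-3,0,1,0,0,-7,0,1,0,0,-11,0,1,0,0,-13,0,1,0,0,-13,0,1,0,0,-13,0])

```text
time_s: 6.1
ee_pos: [511.7, 3.8, 212.5]
ee_rot: [180.0, -0.0, -179.3]
force: [0.1, -0.2, -0.8]
gripper_width: 0.6
```

```bash
python3 look.py 7; python3 - <<'E'
from h import *
a=np.load('scene.npy');b=np.load('s7.npy');t=env.grab_frame('top');t0=np.load('top.npy')
def m(i,j,r): 
    x,y,w,h=r;d=np.abs(i.astype(int)-j)[y:y+h,x:x+w];return d.mean().round(1)
print('carton scene/top diff',m(a,b,(150,205,40,40)),m(t0,t,(125,265,48,55)),'sander scene',m(a,b,(305,215,65,85)))
E
```

```text
[511.2   3.8 211.6] [-0.4  0.5 -0.7]
blue [227.6 219.5] [223 217  10   6  51]
blue [229.5 272.5] [224 267  12  12 121]
carton scene/top diff 4.6 2.7 sander scene 3.4
```

View pics/7.png

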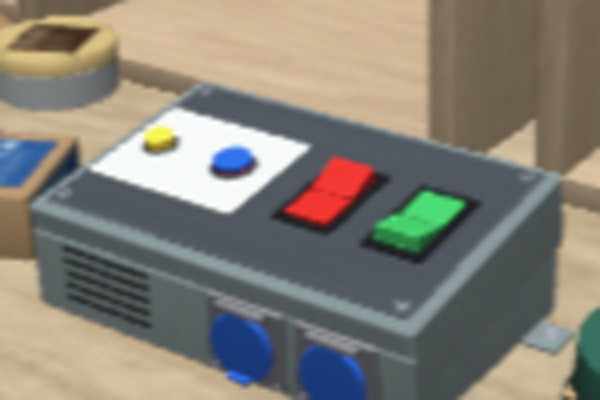

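The green rocker is on (near half raised, far half flush), red is still off, blue is in and yellow is out. The arm is clear of everything.

```bash
python3 -c "
from workcell import env
print(env.job_done())"
```

```text
the job is handed in; nothing more can be done
None
```

The safety check was done in the order asked and the job is handed in, at about 6 s on the robot's clock.

1. **Test button:** I pressed the yellow button with the shut fingertips at about 2.5 N. The blue button jumped out and showed its red band.
2. **Reset button:** I pushed the blue button to its stop, reading 9 N at the end. With the finger off, its centre in the scene camera was back at exactly its starting pixel, (227.6, 219.5), so it is latched.
3. **Green rocker:** I pressed the raised far half until it snapped over.

The last picture, with the fingers about 120 mm above the console, shows green on, red off, blue in and yellow out. The highest force in the readings at the end of each move was 9 N.

I checked the carton and sander only by comparing pictures from before and after. The mean differences were small (2.7 to 4.6 grey levels), which I put down to image noise and shadow. I did not measure their positions again. No check failed.

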